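# Load the ultrasonic cleaner

### The job

Take the large round basket off its hook on the drip stand and stand it upright, set down rather than dropped, on the floor of the ultrasonic cleaner's dry tank beside the small beaker; the lid starts only part open and must be raised first. Then lower the lid gently until it is fully shut. Keep the basket level enough that the rings in it do not spill, and leave both beakers where they are and the other two baskets hanging on their hooks.

Things in the scene. Friction and masses are not known exactly. Their poses are not given: they have to be found in the camera images.
- basket: Large round basket: perforated steel cup, 58 mm in diameter, 40 mm high, about 0.13 kg, a few brass rings in it. Origin: centre of its underside, z up. A 5 mm wire bail in its y-z plane rises from the rim to a peak 77 mm up (wire axis), 104 mm in all with the grip. Hangs by the peak on one of the stand's hooks (which one varies), the hook passing under it along the basket's x.
- basket_grip (a point): Centre of the large round basket's grip, the place to hold it: a black block 14 x 14 mm (sides along the basket's x and y), 26 mm high, on top of the bail; 91 mm above the basket's underside. The block reaches 13 mm above and below this point. The bail's wires slope away below it to y = -11 and +11 mm at 72 mm, then to the rim.
- square_basket: Square basket of perforated steel, 46 x 46 mm, 40 mm high, with the same bail peak and grip at the same heights, on another hook. Origin: centre of its underside. Stays hanging.
- small_basket: Small round basket of perforated steel, 34 mm in diameter, 40 mm high, with the same bail peak and grip at the same heights, on another hook. Origin: centre of its underside. Stays hanging.
- stand: Drip stand, fixed: grey base plate 130 x 270 x 12 mm, steel frame at own x = +52 mm (posts at y = -122 and +122 mm, 12 mm crossbar at height 125 mm) carrying three hooks at y = -75, 0, +75 mm that point to its -x. Nothing stands above the grips. Origin on the bench under the middle hook; the baskets hang within 6 mm of own x = 0.
- middle_hook (a point): Tip of the middle hook (top of its upturned end). Each hook is a level 8 mm round bar, axis 125 mm above the bench, from the crossbar to the stand's x = -18 mm, where it turns straight up and ends 16 mm above the bar's axis. A basket must rise 12 to 25 mm (best 19) before it is drawn off along the stand's -x; higher, and its rim meets the bar from below.
- cleaner: Ultrasonic cleaner, fixed: white open-topped box, outside 170 mm (own x) x 250 mm (own y) x 125 mm high, walls and floor 8 mm, so the tank is 154 x 234 mm inside and its floor 8 mm above the bench. Control panel on its own -x face. Origin on the bench under its centre. It stands on the left or the right, with the drip stand on the other side.
- lid (a joint): Angle of the cleaner's lid (rad): 0 = fully shut, resting on the rim; grows as the free front edge rises; stop at 1.75, just past upright. Starts part open, 0.6 to 1.15. The hinge is stiff (0.42 N m of friction, lid 0.3 kg), so the lid stays where it is left and never falls; about 4 N at right angles on the edge moves it either way.
- lid_hinge (a point): Middle of the hinge line, which runs along the cleaner's y at its own x = +85 mm, 125 mm above the bench. The lid is a steel plate 8 mm thick, 250 mm wide, reaching 187 mm from the hinge; its underside lies in the plane through the hinge line. On its outer face, 150 mm from the hinge at mid-width, is a black knob 28 mm in diameter, 30 mm high.
- lid_edge (a point): Middle of the lid's free edge (mid-thickness), 187 mm from the hinge line; shut, it overhangs the cleaner's front by 17 mm.
- tank_beaker: Small glass beaker standing in the tank, 44 mm in diameter, 55 mm high, 0.06 kg. Its place in the tank varies; there is always room for the large round basket on at least one side of it along the cleaner's y. Origin: centre of its underside. Stays put.
- tall_beaker: Tall empty glass beaker on the bench between the stand and the cleaner, 72 mm in diameter, 130 mm high. Origin: centre of its underside. Stays put.
Things that resemble listed ones, but are neither listed nor needed, are in the scene too. What is shaped like the small_basket but purple or turquoise is not meant. What is shaped like the tall_beaker but green is not meant.

How it is judged:
By the outcome, as a careful person would: the job done as asked, in the order asked, and still so for the second after the job is handed in, with the robot touching nothing.
It also fails if it takes over 72 s, if anything falls off the work surface, if the arm or the gripper's body presses on something with over 40 N, if the wrist force passes 120 N, or if a joint passes its speed limit or range.

### The arm

A 6-joint arm with a two-finger parallel gripper is mounted at the origin on the work surface. World frame = base frame: x ahead of the robot, y to its left, z up, the work surface at z = 0. Lengths are in m, angles in rad, forces in N, time in s.
With the tool pointing down it reaches from about 0.3 to 0.75 m from the base axis. Payload 8.5 kg.
Tool frame: the origin (TCP) lies between the finger pads; the fingertips stand nose_length ahead of it and the grasp point (between the pads) lies 11 mm behind it (nose_length is the distance from the TCP to the fingertips, in m); z points along the fingers, y is the line along which they close (so a half turn about z gives the same grasp; the last joint's range is limited). The gripper opens to 88 mm and grips with 3 to 60 N. Pads are 18 mm wide; open, the fingers measure 123 mm over their backs; the gripper's body (75 mm by 187 mm) begins 45 mm behind the grasp point.
Start: joints at [0.958, 0.381, 1.297, -0, 1.464, -0.215], TCP at [0.213, 0.507, 0.247] pointing down, gripper open.
Joint ranges: [-3.11, 3.11], [-0.89, 2.33], [0.22, 2.48], [-1.42, 4.56], [0.17, 2.85], [-2.88, 2.88]. Speed limits (rad/s): [2.39, 2.39, 3.14, 3.14, 3.14, 3.14].

### API

Orientations are given as a unit quaternion [w, x, y, z].
In Python, from cell import observe, get_image, get_calibration, job_done, nose_length gives the robot as it stands.
- The arm moves only by the tool move_arm, never from a script. Its arguments are lists of equal length, an entry for each row: "slide": the shift along the tool's x, y, z as a fraction of full scale, a list of three; "rotation": the turn, a rotation vector about the tool's x, y, z as a fraction of full scale, a list of three. A call has 1 to 5 rows; each row shifts and turns the commanded pose from where the row before left it, along the tool's axes as they then stand; what a row does not reach is not made up. Full scale, the value 1, is 100 mm for a shift and 90 degrees for a turn. A row lasts 1/8 s, in which the tool goes at most 62.5 mm and 10.7 degrees, less where a joint would pass 70% of its speed; a pose out of reach is approached as far as the arm can. A call with a number of a shift or a turn outside -1 to 1 is refused whole. A call with a gripper value outside its range is refused whole. "fingers" is the opening, from -1 (shut) to 1 (fully open), set as the call begins (left out, the last holds). The fingers move at their own pace and stop on an object; the grip force is fixed at half the most. Time passes only in rows, so rows that do not move let the fingers close. It gives the time, the measured TCP pose, the force, the opening and the grip force at its end, in the units of the state.
- observe(): the state, without advancing time (a new reading comes with each control period).
- get_image(name): name is "scene" or "top" or "wrist"; returns (picture, depth): 420x560x3 uint8, blue, green, red; 420x560 float32, m along the optical axis (not along the pixel's ray), 0 where there is no reading.
- get_calibration(name): a dict with "intrinsics" (3x3 intrinsics, pixels), "rvec" (rotation vector, rad) and "tvec" (3), from world to camera coordinates, as OpenCV has them. Camera axes: x right, y down, z forward; pixel columns grow to the right and rows downward; lengths in m; the calibration is good to about 2 mm. A picture is of the moment at which its call begins: read the wrist's pose just before it. get_calibration takes no time and is no camera call; for the wrist camera it gives the pose at the moment of the call.
- job_done(): hands the job in; it is judged then, once.
The state is a dict: "clock": time; "joints": joint angles; "joint_vel": joint speeds; "effort": joint torques, N m; "position": TCP position; "orientation": TCP orientation; "contact_force": force on the tool from outside, world axes, zero at the start; "ft_torque": the same for the moment, N m; "opening": opening from 0.0 (shut) to 1.0 (fully open); "grasp_force": force on a finger pad.
Only numpy, scipy, OpenCV 4.12 (cv2) and the standard library are available. Lean on these libraries where they do the work, as an engineer would, in place of code of your own. Each camera call takes 0.05 s, during which the arm holds its last target. There are 200 camera calls.

## Working session

There is one attempt and no reset: what is moved stays moved. The work goes in short steps, Python scripts to look and compute and a tool call to move; the robot and the scene stay as the last step left them, time stands still between calls to the robot, and variables do not carry over. Pictures are saved under pics/ and viewed, at most 10 in all, crops included, and the job is handed in when it is done.

Besides the shell and the picture viewer there is one more tool, called after "Request:" as a command line: name --argument value ..., lists and objects as JSON in quotes. move_arm: Moves the arm, as the interface text tells. Its arguments: {"type":"object","properties":{"slide":{"type":"array","items":{"type":"array","items":{"type":"number","minimum":-1,"maximum":1}}},"rotation":{"type":"array","items":{"type":"array","items":{"type":"number","minimum":-1,"maximum":1}}},"fingers":{"type":"number"}},"required":["slide","rotation"]}

```bash
ls; mkdir -p pics; python3 - <<'E'
from cell import *
import cv2,numpy as np
print(observe(),nose_length)
for n in ("scene","top"):
    im,d=get_image(n); cv2.imwrite(f"pics/{n}0.png",im); np.save(f"pics/{n}0.npy",d)
    c=get_calibration(n); print(n,c)
E
```

```text
pics
{'clock': 0.0, 'joints': array([ 9.57698979e-01,  3.81215180e-01,  1.29821986e+00,  3.74602845e-06,
        1.46358369e+00, -2.15309741e-01]), 'joint_vel': array([ 0.00186165, -0.00070126,  0.00038953, -0.00142507, -0.00160684,
       -0.00256039]), 'effort': array([ 8.61023636e-05, -4.37925839e+01, -2.24557972e+01,  7.13230530e-02,
        3.52725398e-02, -1.00558862e-04]), 'position': array([0.21291783, 0.50684429, 0.24614125]), 'orientation': array([-2.88674184e-04,  1.97585210e-01,  9.80285456e-01, -6.51991093e-04]), 'contact_force': array([ 0.08686958, -0.27678306,  0.07260998]), 'ft_torque': array([ 0.00656351,  0.02502601, -0.03155021]), 'grasp_force': 0.0, 'opening': 0.9972815185099921} 0.008
scene {'intrinsics': array([[472.270967  ,   0.        , 279.42869504],
       [  0.        , 472.270967  , 212.07674399],
       [  0.        ,   0.        ,   1.        ]]), 'rvec': array([ 1.07801924,  2.28648096, -1.12440516]), 'tvec': array([ 0.31762247, -0.15054036,  1.22934301])}
top {'intrinsics': array([[491.52784743,   0.        , 275.20595448],
       [  0.        , 491.52784743, 208.33696731],
       [  0.        ,   0.        ,   1.        ]]), 'rvec': array([ 2.15263184, -2.14384961,  0.19568759]), 'tvec': array([-0.00985118,  0.47525497,  1.03092016])}
```

View pics/scene0.png

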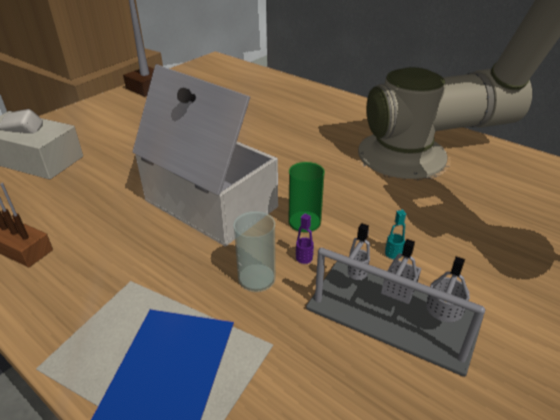

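View pics/top0.png

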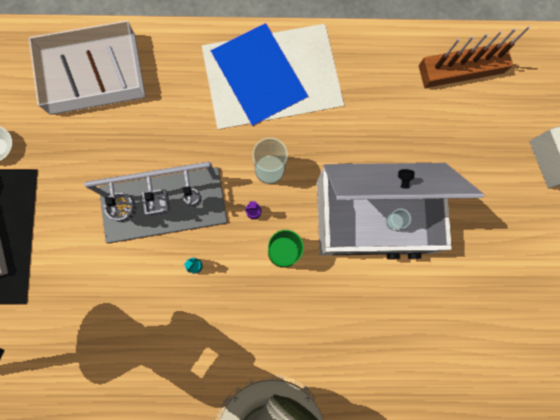

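The scene picture shows the stand with three baskets (the large one nearest the camera at ~(450,295)), the cleaner and the tall beaker at (255,250). In the top view +x is up and +y is left. The large basket is at (118,205), the hooks point down toward the robot, the cleaner is centred near (388,210) with its lid hinge on the far side, and the tank beaker is at (399,219).

```bash
cat > h.py <<'E'
import numpy as np,cv2
from scipy.spatial.transform import Rotation as R
from cell import *
def cam(n,c=None):
    c=c or get_calibration(n); return c["intrinsics"],R.from_rotvec(c["rvec"]).as_matrix(),np.array(c["tvec"])
def cloud(n,d,c=None):
    K,Rm,t=cam(n,c); v,u=np.mgrid[:d.shape[0],:d.shape[1]]
    p=np.stack([(u-K[0,2])*d/K[0,0],(v-K[1,2])*d/K[1,1],d],-1)
    w=(p-t)@Rm; w[d<=0]=np.nan; return w
def atz(n,u,v,z,c=None):
    K,Rm,t=cam(n,c); r=Rm.T@np.linalg.solve(K,[u,v,1]); o=-Rm.T@t
    return o+r*(z-o[2])/r[2]
def proj(n,P,c=None):
    K,Rm,t=cam(n,c); q=np.atleast_2d(P)@Rm.T+t; q=q@K.T; return q[:,:2]/q[:,2:]
E
python3 - <<'E'
from h import *
im=cv2.imread("pics/top0.png")
a=cv2.resize(im[150:250,80:240],(800,500),interpolation=cv2.INTER_CUBIC);cv2.imwrite("pics/a.png",a)
b=cv2.resize(im[150:270,310:490],(800,533),interpolation=cv2.INTER_CUBIC);cv2.imwrite("pics/b.png",b)
w=cloud("top",np.load("pics/top0.npy"))
np.set_printoptions(precision=4,suppress=True)
for u,v in [(350,180),(430,180),(350,170),(350,192),(470,192),(322,230),(445,230),(390,251),(360,235),(400,219),(112,202),(150,195),(187,187),(110,234),(215,220)]: print(u,v,w[v,u])
# lid plane
P=w[172:192,340:390].reshape(-1,3);P=P[~np.isnan(P).any(1)];c=P.mean(0);n=np.linalg.svd(P-c)[2][2];print("lid n",n,c)
E
```

```text
350 180 [ 0.4991 -0.1402  0.2199]
430 180 [ 0.4998 -0.2865  0.2218]
350 170 [ 0.5303 -0.1497  0.1689]
350 192 [ 0.4665 -0.1303  0.2729]
470 192 [ 0.466  -0.3331  0.2819]
322 230 [ 0.4245 -0.1053  0.0718]
445 230 [ 0.4202 -0.3477  0.1185]
390 251 [ 0.379  -0.2398  0.1001]
360 235 [ 0.4216 -0.1985  0.0032]
400 219 [ 0.4571 -0.2876  0.0113]
112 202 [0.4666 0.3081 0.157 ]
150 195 [0.4804 0.2356 0.1591]
187 187 [0.4976 0.1661 0.1539]
110 234 [0.4205 0.3545 0.0101]
215 220 [0.4532 0.1252 0.0076]
lid n [-0.8582 -0.017  -0.513 ] [ 0.4952 -0.1649  0.2277]
```

View pics/a.png

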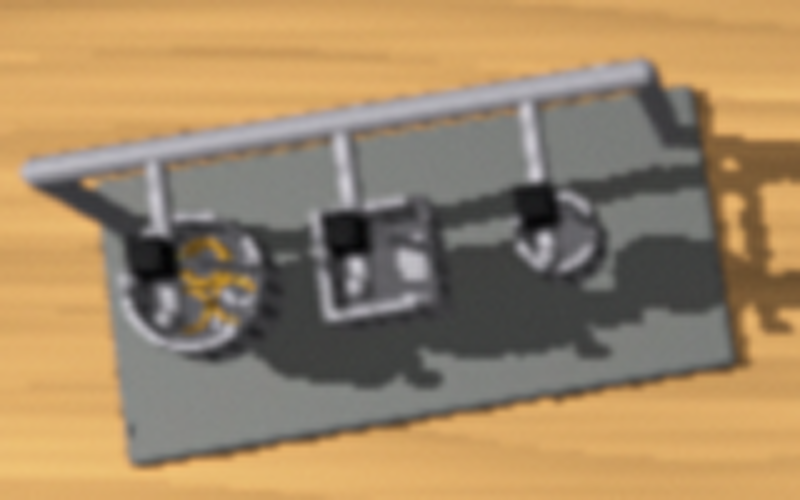

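View pics/b.png

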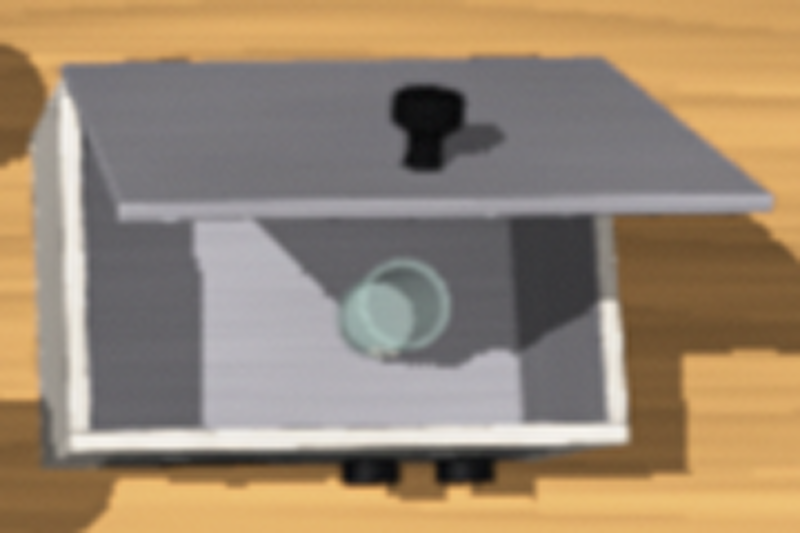

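Crop a shows the large basket's grip top at (152,257), the crossbar from (28,170) to (648,68), and the other grip tops at (347,230) and (536,205). Crop b shows the rim's front corners at (72,448) and (628,438), the beaker rim at (405,303) with its base at (378,318), and the lid edge from (120,210) to (772,203).

```bash
python3 - <<'E'
from h import *
np.set_printoptions(precision=4,suppress=True)
A=lambda X,Y,z:atz("top",80+(X+.5)/5-.5,150+(Y+.5)/5-.5,z)
B=lambda X,Y,z:atz("top",310+(X+.5)*.225-.5,150+(Y+.5)*.225-.5,z)
for n,p in dict(grip=(152,257,.1585),sq=(347,230,.1585),sm=(536,205,.1585),barL=(28,170,.131),barR=(648,68,.131),h1=(155,165,.127),h1b=(163,232,.127),b1=(133,464,.012),b2=(738,365,.012)).items(): print(n,A(*p))
for n,p in dict(FL=(72,450,.125),FR=(628,440,.125),FLin=(90,430,.125),BLin=(68,100,.125),FRin=(608,425,.125),rim=(405,303,.063),base=(378,318,.008),hingeL=(62,66,.129),hingeR=(603,58,.129),eL=(120,212,.288),eR=(772,205,.288)).items(): print(n,B(*p))
w=cloud("top",np.load("pics/top0.npy"))
g=w[165:250,100:125].reshape(-1,3);g=g[(g[:,2]>.15)&(g[:,2]<.165)];print("gripcloud",len(g),g.mean(0),g.min(0),g.max(0))
r=w[160:262,310:460].reshape(-1,3);r=r[(r[:,2]>.119)&(r[:,2]<.131)&(r[:,0]<.5)];print("rim",r.min(0),r.max(0),len(r))
f=r[r[:,0]<r[:,0].min()+.014];print(np.polyfit(f[:,1],f[:,0],1))
# lid pts
P=w[166:192,335:400].reshape(-1,3);c=P.mean(0);n=np.linalg.svd(P-c)[2][2];print(n,c,np.arccos(abs(n[2])))
# scene camera: beaker/ grip
d=np.load("pics/scene0.npy");s=cloud("scene",d)
m=(s[...,2]>.135)&(s[...,2]<.162)&(s[...,1]>.27)&(s[...,1]<.34)&(s[...,0]>.42)&(s[...,0]<.50);q=s[m];print("scene grip",len(q),q.min(0),q.max(0),np.median(q,0))
E
```

```text
grip [0.4683 0.3115 0.1585]
sq [0.4793 0.2376 0.1585]
sm [0.4896 0.1655 0.1585]
barL [0.5078 0.371  0.131 ]
barR [0.5513 0.1269 0.131 ]
h1 [0.511  0.3224 0.127 ]
h1b [0.4839 0.3177 0.127 ]
b1 [0.4019 0.3611 0.012 ]
b2 [0.4469 0.0977 0.012 ]
FL [ 0.3769 -0.1061  0.125 ]
FR [ 0.3823 -0.3552  0.125 ]
FLin [ 0.3858 -0.1142  0.125 ]
BLin [ 0.5362 -0.1065  0.125 ]
FRin [ 0.389  -0.3465  0.125 ]
rim [ 0.4525 -0.2748  0.063 ]
base [ 0.4526 -0.2763  0.008 ]
hingeL [ 0.551  -0.1035  0.129 ]
hingeR [ 0.5568 -0.3517  0.129 ]
eL [ 0.4543 -0.105   0.288 ]
eR [ 0.4586 -0.3527  0.288 ]
gripcloud 63 [0.4692 0.3143 0.1572] [0.4625 0.3072 0.1508] [0.477  0.3222 0.1609]
rim [ 0.3765 -0.3567  0.1191] [ 0.4996 -0.1039  0.1305] 1065
[-0.0172  0.3792]Traceback (most recent call last):
  File "<stdin>", line 12, in <module>
    u, s, vh = gufunc(a, signature=signature)
               ~~~~~~^^^^^^^^^^^^^^^^^^^^^^^^
    raise LinAlgError("SVD did not converge")
numpy.linalg.LinAlgError: SVD did not converge
```

Request:
move_arm --slide '[[0,0,-0.09],[0,0,-0.09],[0,0,-0.09],[0,0,0]]' --rotation '[[0,0,-0.09],[0,0,-0.09],[0,0,-0.09],[0,0,0]]' --fingers -1

```text
clock: 0.6
position: [0.2131, 0.5071, 0.2739]
orientation: [0.0, -0.013, 1.0, 0.0]
contact_force: [-0.6, 1.0, -0.2]
opening: 0.571
grasp_force: 0.0
```

```bash
cat >> h.py <<'E'
def go(*pts):
    "print shifts (units of 100mm) in tool axes through world TCP targets"
    o=observe(); q=o["orientation"]; M=R.from_quat(q,scalar_first=True).as_matrix(); p=o["position"]
    print("pos",p.round(4),"yaw",np.degrees(np.arctan2(M[1,1],M[0,1])).round(2),"tilt",np.degrees(np.arccos(-M[2,2])).round(2),"F",o["contact_force"].round(1),"clk",round(o["clock"],2),"open",round(o["opening"],3))
    for t in pts:
        t=np.array(t); s=M.T@(t-p)*10; print(t,s.round(3),"rows@.5:",round(np.linalg.norm(s)/.5,1)); p=t
E
python3 -c "
from h import *
go((.40,-.215,.273),(.43,-.215,.273),(.556,-.215,.273))"
```

```text
pos [0.2131 0.5071 0.2739] yaw 91.44 tilt 0.03 F [-0.6  1.  -0.2] clk 0.6 open 0.571
[ 0.4   -0.215  0.273] [-1.688e+00 -7.266e+00  6.000e-03] rows@.5: 14.9
[ 0.43  -0.215  0.273] [-0.3   -0.008  0.   ] rows@.5: 0.6
[ 0.556 -0.215  0.273] [-1.26  -0.032  0.   ] rows@.5: 2.5
```

Request:
move_arm --slide '[[-0.11,-0.48,0],[-0.11,-0.48,0],[-0.11,-0.48,0],[-0.11,-0.48,0],[-0.11,-0.48,0]]' --rotation '[[0,0,0],[0,0,0],[0,0,0],[0,0,0],[0,0,0]]'

```text
clock: 1.23
position: [0.2742, 0.267, 0.2733]
orientation: [-0.0, -0.012, 1.0, -0.0]
contact_force: [0.8, -0.7, -0.1]
opening: 0.013
grasp_force: 0.0
```

Request:
move_arm --slide '[[-0.11,-0.48,0],[-0.11,-0.48,0],[-0.11,-0.48,0],[-0.11,-0.48,0],[-0.11,-0.48,0]]' --rotation '[[0,0,0],[0,0,0],[0,0,0],[0,0,0],[0,0,0]]'

```text
clock: 1.85
position: [0.3355, 0.0285, 0.2734]
orientation: [-0.0, -0.011, 1.0, 0.0]
contact_force: [1.3, 1.2, -1.5]
opening: 0.004
grasp_force: 0.0
```

Request:
move_arm --slide '[[-0.11,-0.48,0],[-0.11,-0.48,0],[-0.11,-0.48,0],[-0.11,-0.48,0],[0,0,0]]' --rotation '[[0,0,0],[0,0,0],[0,0,0],[0,0,0],[0,0,0]]'

```text
clock: 2.48
position: [0.3849, -0.163, 0.2728]
orientation: [-0.001, -0.01, 1.0, 0.0]
contact_force: [-0.1, 0.8, 0.2]
opening: 0.002
grasp_force: 0.0
```

```bash
python3 -c "
from h import *
go((.43,-.215,.273),(.556,-.215,.273))"
```

```text
pos [ 0.3849 -0.163   0.2728] yaw 91.13 tilt 0.09 F [-0.1  0.8  0.2] clk 2.48 open 0.002
[ 0.43  -0.215  0.273] [-0.44  -0.528 -0.003] rows@.5: 1.4
[ 0.556 -0.215  0.273] [-1.26  -0.025 -0.002] rows@.5: 2.5
```

Request:
move_arm --slide '[[-0.2,-0.26,0],[-0.2,-0.26,0],[-0.15,0,0],[-0.15,0,0],[-0.15,0,0]]' --rotation '[[0,0,0],[0,0,0],[0,0,0],[0,0,0],[0,0,0]]'

```text
clock: 3.1
position: [0.471, -0.209, 0.2742]
orientation: [-0.001, -0.013, 1.0, -0.0]
contact_force: [-4.6, -0.3, 4.2]
opening: 0.01
grasp_force: 2.2
```

Request:
move_arm --slide '[[-0.15,0,0],[-0.15,0,0],[-0.15,0,0],[-0.15,0,0],[-0.15,0,0]]' --rotation '[[0,0,0],[0,0,0],[0,0,0],[0,0,0],[0,0,0]]'

```text
clock: 3.72
position: [0.5468, -0.208, 0.2734]
orientation: [-0.0, -0.013, 1.0, 0.0]
contact_force: [-3.2, -1.0, -0.2]
opening: 0.003
grasp_force: 1.5
```

```bash
python3 -c "
from h import *
go((.556,-.215,.273))"
```

```text
pos [ 0.5468 -0.208   0.2734] yaw 91.5 tilt 0.04 F [-3.2 -1.  -0.2] clk 3.73 open 0.003
[ 0.556 -0.215  0.273] [-0.09  -0.072  0.004] rows@.5: 0.2
```

Request:
move_arm --slide '[[-0.1,0,0],[0,0,0],[0.3,0,0],[0.4,0,0],[0.4,0,0]]' --rotation '[[0,0,0],[0,0,0],[0,0,0],[0,0,0],[0,0,0]]'

```text
clock: 4.35
position: [0.4449, -0.2108, 0.2739]
orientation: [0.001, -0.013, 1.0, -0.0]
contact_force: [0.2, -0.4, -0.3]
opening: 0.003
grasp_force: 0.0
```

```bash
python3 - <<'E'
from h import *
go((.4685,.313,.273))
im,d=get_image("top"); cv2.imwrite("pics/t1.png",im[140:280,300:500]); w=cloud("top",d)
im2=cv2.resize(im[140:270,300:500],(800,520),interpolation=cv2.INTER_CUBIC); cv2.imwrite("pics/t1.png",im2)
m=(w[...,2]>.15)&(w[...,2]<.34)&(w[...,1]<-.28)&(w[...,0]>.5); print(w[m].min(0),w[m].max(0),m.sum())
E
```

```text
pos [ 0.4449 -0.2108  0.2739] yaw 91.52 tilt 0.06 F [ 0.2 -0.4 -0.3] clk 4.35 open 0.003
[0.4685 0.313  0.273 ] [-0.375  5.23   0.008] rows@.5: 10.5
[ 0.56775072 -0.52584513  0.15015381] [ 0.83619573 -0.29124432  0.31259557] 497
```

View pics/t1.png

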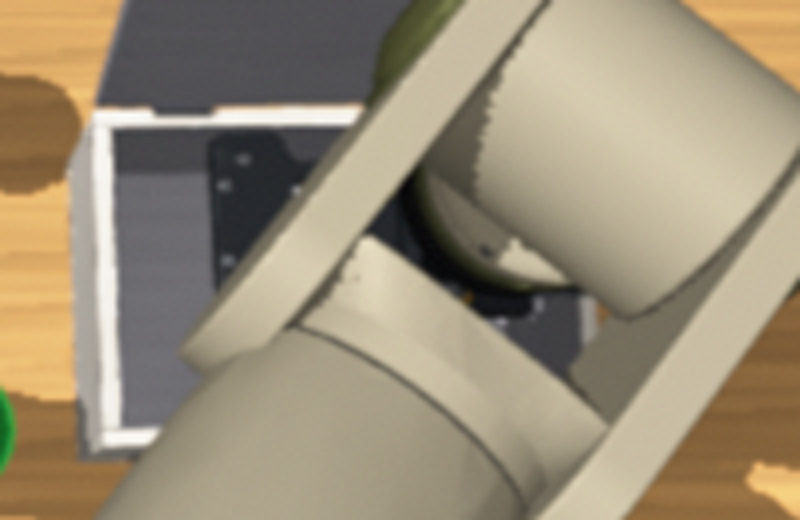

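The lid stands slightly past upright, with its dark underside visible at top left and the tank open. Next I go to the basket.

Request:
move_arm --slide '[[0.05,0.48,0],[0.05,0.48,0],[-0.05,0.48,0],[-0.05,0.48,0],[-0.05,0.48,0]]' --rotation '[[0,0,0],[0,0,0],[0,0,0],[0,0,0],[0,0,0]]' --fingers 0.1

```text
clock: 5.03
position: [0.4446, 0.0306, 0.2742]
orientation: [0.001, -0.013, 1.0, 0.0]
contact_force: [-0.4, -0.2, 0.7]
opening: 0.538
grasp_force: 0.0
```

Request:
move_arm --slide '[[-0.05,0.48,0],[-0.05,0.48,0],[-0.05,0.48,0],[-0.05,0.48,0],[-0.05,0.48,0]]' --rotation '[[0,0,0],[0,0,0],[0,0,0],[0,0,0],[0,0,0]]'

```text
clock: 5.65
position: [0.4632, 0.2713, 0.2741]
orientation: [0.001, -0.013, 1.0, 0.0]
contact_force: [1.1, -0.9, -0.1]
opening: 0.549
grasp_force: 0.0
```

Request:
move_arm --slide '[[0,0,0],[0,0,0],[0,0,0]]' --rotation '[[0,0,-0.047],[0,0,-0.047],[0,0,0]]'

```text
clock: 6.02
position: [0.4633, 0.2697, 0.2739]
orientation: [0.0, -0.087, 0.996, 0.0]
contact_force: [0.4, 0.5, -0.4]
opening: 0.555
grasp_force: 0.0
```

```bash
python3 - <<'E'
from h import *
go((.4685,.313,.273),(.4685,.313,.1435))
c=get_calibration("wrist"); im,d=get_image("wrist"); cv2.imwrite("pics/w1.png",im)
print(proj("wrist",[[.4685,.313,.1585],[.478,.240,.1585]],c))
w=cloud("wrist",d,c); m=(w[...,2]>.154)&(w[...,2]<.164)
n,l,s,ce=cv2.connectedComponentsWithStats(m.astype(np.uint8))
for i in range(1,n):
    if s[i,4]>80: print(s[i],w[l==i].mean(0),w[l==i].min(0),w[l==i].max(0))
E
```

```text
pos [0.4633 0.2697 0.2739] yaw 99.94 tilt 0.05 F [ 0.4  0.5 -0.4] clk 6.03 open 0.555
[0.4685 0.313  0.273 ] [-0.126  0.417  0.009] rows@.5: 0.9
[0.4685 0.313  0.1435] [ 1.000e-03 -1.000e-03  1.295e+00] rows@.5: 2.6
[[323.70625755 222.85503859]
 [240.97677475 219.39738117]]
[150 212  20  18 302] [0.49131983 0.16957704 0.15982423] [0.48413485 0.16131097 0.15401199] [0.50025323 0.17661922 0.16213992]
[236 214  17  17 258] [0.47978411 0.24270384 0.16021959] [0.47295464 0.23531305 0.15402965] [0.48777408 0.25042663 0.1622426 ]
[319 217  18  17 266] [0.4698316  0.31631925 0.16006637] [0.46288104 0.30906104 0.15402153] [0.477741   0.32447653 0.16309061]
```

View pics/w1.png

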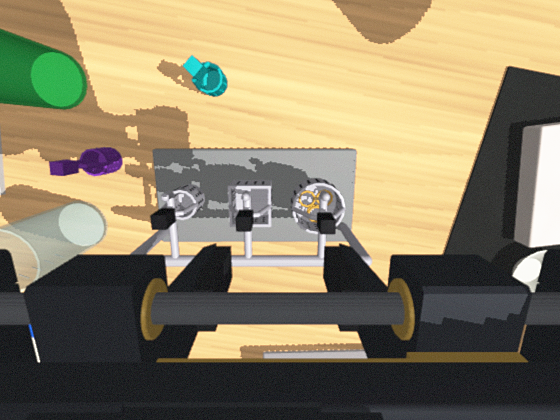

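The wrist picture shows the three grips at (163,219), (244,221) and (327,224). The large basket, with the brass rings, is the rightmost, so I go above its grip and descend.

Request:
move_arm --slide '[[-0.065,0.22,0],[-0.065,0.22,0],[0,0,0.3],[0,0,0.3],[0,0,0]]' --rotation '[[0,0,0],[0,0,0],[0,0,0],[0,0,0],[0,0,0]]'

```text
clock: 6.7
position: [0.4679, 0.3147, 0.2123]
orientation: [-0.002, -0.086, 0.996, -0.0]
contact_force: [-0.0, -0.1, 0.3]
opening: 0.554
grasp_force: 0.0
```

```bash
python3 - <<'E'
from h import *
go((.4693,.3147,.1445))
c=get_calibration("wrist"); im,d=get_image("wrist")
w=cloud("wrist",d,c); m=(w[...,2]>.152)&(w[...,2]<.164)&(w[...,1]>.295)&(w[...,1]<.335)&(w[...,0]<.49)
print(m.sum(),np.median(w[m],0),w[m].min(0),w[m].max(0))
E
```

```text
pos [0.4679 0.3147 0.2123] yaw 99.88 tilt 0.22 F [-0.  -0.1  0.3] clk 6.7 open 0.554
[0.4693 0.3147 0.1445] [-0.016 -0.002  0.678] rows@.5: 1.4
456 [0.46945541 0.31682215 0.16046565] [0.46268626 0.30936562 0.15231527] [0.47858041 0.3244241  0.16289141]
```

Request:
move_arm --slide '[[-0.015,0.01,0.17],[0,0,0.17],[0,0,0.17],[0,0,0.165],[0,0,0]]' --rotation '[[0,0,0],[0,0,0],[0,0,0],[0,0,0],[0,0,0]]'

```text
clock: 7.38
position: [0.4702, 0.3164, 0.1469]
orientation: [0.0, -0.086, 0.996, 0.0]
contact_force: [-0.3, -0.0, -0.2]
opening: 0.551
grasp_force: 0.0
```

Request:
move_arm --slide '[[0,0,0],[0,0,0],[0,0,0],[0,0,0],[0,0,0]]' --rotation '[[0,0,0],[0,0,0],[0,0,0],[0,0,0],[0,0,0]]' --fingers -1

```text
clock: 8.0
position: [0.47, 0.3164, 0.1465]
orientation: [0.0, -0.087, 0.996, 0.0]
contact_force: [-0.2, -0.3, 0.1]
opening: 0.158
grasp_force: 30.0
```

Request:
move_arm --slide '[[0,0,-0.05],[0,0,-0.08],[0,0,-0.06],[0,0,0],[0,0,0]]' --rotation '[[0,0,0],[0,0,0],[0,0,0],[0,0,0],[0,0,0]]'

```text
clock: 8.62
position: [0.4698, 0.3164, 0.1651]
orientation: [-0.0, -0.087, 0.996, -0.0]
contact_force: [0.2, -0.2, -2.1]
opening: 0.154
grasp_force: 30.0
```

Request:
move_arm --slide '[[0.05,0,0],[0.1,0,0],[0.15,0,0],[0.15,0,0],[0.15,0,0]]' --rotation '[[0,0,0],[0,0,0],[0,0,0],[0,0,0],[0,0,0]]'

```text
clock: 9.25
position: [0.4097, 0.3058, 0.1653]
orientation: [-0.0, -0.087, 0.996, 0.0]
contact_force: [0.4, 0.7, -1.3]
opening: 0.155
grasp_force: 30.0
```

Request:
move_arm --slide '[[0.15,0,0],[0.1,0,0],[0.05,0,0],[0,0,-0.05],[0,0,-0.1]]' --rotation '[[0,0,0],[0,0,0],[0,0,0],[0,0,0],[0,0,0]]'

```text
clock: 9.88
position: [0.3815, 0.3008, 0.1807]
orientation: [-0.0, -0.087, 0.996, -0.0]
contact_force: [0.4, 0.0, -1.3]
opening: 0.157
grasp_force: 30.0
```

```bash
python3 - <<'E'
from h import *
go((.381,.30,.285),(.457,-.184,.285))
im,d=get_image("scene"); cv2.imwrite("pics/s2.png",im)
E
```

```text
pos [0.3815 0.3008 0.1807] yaw 99.96 tilt 0.01 F [ 0.4  0.  -1.3] clk 9.88 open 0.157
[0.381 0.3   0.285] [ 0.007 -0.007 -1.043] rows@.5: 2.1
[ 0.457 -0.184  0.285] [ 8.900e-02 -4.899e+00  1.000e-03] rows@.5: 9.8
```

View pics/s2.png

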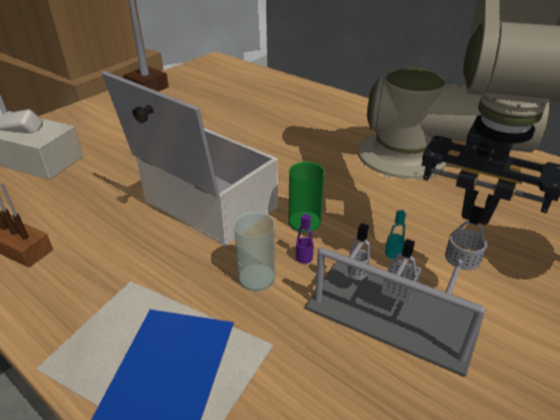

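The basket is off its hook and hangs level in the gripper at (466,248). The other two baskets still hang, and the lid is up.

Request:
move_arm --slide '[[0,0,-0.15],[0,0,-0.25],[0,0,-0.3],[0,-0.05,-0.25],[0,-0.15,-0.1]]' --rotation '[[0,0,0],[0,0,0],[0,0,0],[0,0,0],[0,0,0]]'

```text
clock: 10.55
position: [0.3852, 0.281, 0.2866]
orientation: [0.001, -0.087, 0.996, 0.0]
contact_force: [-0.2, -0.1, -1.9]
opening: 0.155
grasp_force: 30.0
```

Request:
move_arm --slide '[[0,-0.25,0],[0,-0.33,0],[0,-0.35,0],[0,-0.35,0],[0,-0.35,0]]' --rotation '[[0,0,0],[0,0,0],[0,0,0],[0,0,0],[0,0,0]]'

```text
clock: 11.18
position: [0.4128, 0.1188, 0.2848]
orientation: [-0.0, -0.087, 0.996, -0.0]
contact_force: [0.2, -0.1, -2.1]
opening: 0.156
grasp_force: 30.0
```

Request:
move_arm --slide '[[0,-0.35,0],[0,-0.35,0],[0,-0.35,0],[0,-0.35,0],[0,-0.35,0]]' --rotation '[[0,0,0],[0,0,0],[0,0,0],[0,0,0],[0,0,0]]'

```text
clock: 11.8
position: [0.4428, -0.0536, 0.2848]
orientation: [-0.0, -0.087, 0.996, 0.0]
contact_force: [0.2, 0.1, -2.6]
opening: 0.154
grasp_force: 30.0
```

Request:
move_arm --slide '[[0,-0.35,0],[0.03,-0.3,0],[0.03,-0.2,0],[0.03,-0.1,0],[0,0,0]]' --rotation '[[0,0,0],[0,0,0],[0,0,0],[0,0,0],[0,0,0]]'

```text
clock: 12.42
position: [0.4504, -0.1473, 0.285]
orientation: [-0.0, -0.086, 0.996, 0.0]
contact_force: [-0.2, 0.3, -2.0]
opening: 0.155
grasp_force: 30.0
```

```bash
python3 - <<'E'
from h import *
go((.459,-.180,.285),(.459,-.180,.102))
c=get_calibration("wrist"); im,d=get_image("wrist"); cv2.imwrite("pics/w3.png",im)
print(proj("wrist",[[.4525,-.2755,.008],[.4525,-.2755,.063],[.459,-.18,.008]],c))
E
```

```text
pos [ 0.4504 -0.1473  0.285 ] yaw 99.91 tilt 0.04 F [-0.2  0.3 -2. ] clk 12.43 open 0.155
[ 0.459 -0.18   0.285] [-0.028 -0.337 -0.   ] rows@.5: 0.7
[ 0.459 -0.18   0.102] [-1.00e-03 -1.00e-03  1.83e+00] rows@.5: 3.7
[[185.14930257 165.86689418]
 [171.67273417 170.99573065]
 [252.78855037 182.22958341]]
```

View pics/w3.png

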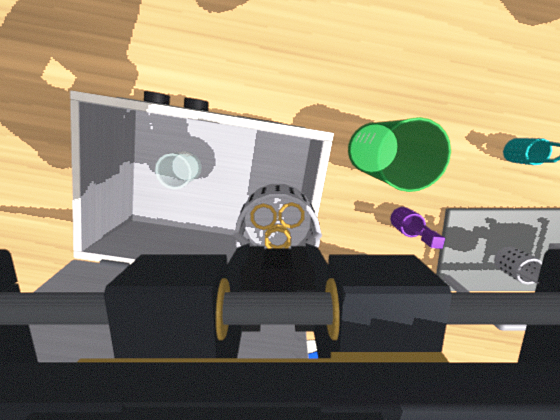

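The wrist view shows the rings still inside the basket (278,220), the beaker at (178,170) as computed, and free tank floor on the near side.

Request:
move_arm --slide '[[-0.01,-0.12,0],[-0.01,-0.13,0],[-0.01,-0.09,0.05],[0,0,0.15],[0,0,0.25]]' --rotation '[[0,0,0],[0,0,0],[0,0,0],[0,0,0],[0,0,0]]'

```text
clock: 13.1
position: [0.4599, -0.1805, 0.2398]
orientation: [0.0, -0.087, 0.996, -0.0]
contact_force: [-0.2, 0.2, -2.1]
opening: 0.154
grasp_force: 30.0
```

Request:
move_arm --slide '[[0,0,0.3],[0,0,0.3],[0,0,0.3],[0,0,0.25],[0,0,0.12]]' --rotation '[[0,0,0],[0,0,0],[0,0,0],[0,0,0],[0,0,0]]'

```text
clock: 13.72
position: [0.4593, -0.1799, 0.1119]
orientation: [-0.001, -0.087, 0.996, 0.001]
contact_force: [-0.2, -0.3, -1.8]
opening: 0.156
grasp_force: 30.0
```

Request:
move_arm --slide '[[0,0,0.03],[0,0,0.02],[0,0,0]]' --rotation '[[0,0,0],[0,0,0],[0,0,0]]'

```text
clock: 14.1
position: [0.4599, -0.1801, 0.1088]
orientation: [0.0, -0.087, 0.996, -0.0]
contact_force: [-0.4, -0.3, -1.1]
opening: 0.155
grasp_force: 30.0
```

Request:
move_arm --slide '[[0,0,0.02],[0,0,0.02],[0,0,0.02],[0,0,0]]' --rotation '[[0,0,0],[0,0,0],[0,0,0],[0,0,0]]'

```text
clock: 14.6
position: [0.4596, -0.1799, 0.1021]
orientation: [-0.0, -0.087, 0.996, 0.0]
contact_force: [0.5, -0.2, -1.1]
opening: 0.158
grasp_force: 30.0
```

Request:
move_arm --slide '[[0,0,0.01],[0,0,0]]' --rotation '[[0,0,0],[0,0,0]]'

```text
clock: 14.85
position: [0.4596, -0.1799, 0.1012]
orientation: [-0.0, -0.087, 0.996, 0.0]
contact_force: [-0.5, 0.6, -2.3]
opening: 0.153
grasp_force: 30.0
```

Request:
move_arm --slide '[[0,0,0.01],[0,0,0]]' --rotation '[[0,0,0],[0,0,0]]'

```text
clock: 15.1
position: [0.4596, -0.1799, 0.1002]
orientation: [-0.0, -0.087, 0.996, 0.0]
contact_force: [0.7, -0.2, -1.9]
opening: 0.155
grasp_force: 30.0
```

Request:
move_arm --slide '[[0,0,0.01],[0,0,0]]' --rotation '[[0,0,0],[0,0,0]]'

```text
clock: 15.35
position: [0.4597, -0.18, 0.0997]
orientation: [0.0, -0.087, 0.996, -0.0]
contact_force: [-1.5, 0.4, 4.2]
opening: 0.154
grasp_force: 30.0
```

It has touched down, so I release it and rise.

Request:
move_arm --slide '[[0,0,0],[0,0,0],[0,0,0],[0,0,0]]' --rotation '[[0,0,0],[0,0,0],[0,0,0],[0,0,0]]' --fingers -0.2

```text
clock: 15.85
position: [0.4596, -0.1799, 0.0992]
orientation: [-0.0, -0.087, 0.996, 0.0]
contact_force: [0.1, -0.4, 0.0]
opening: 0.397
grasp_force: 0.0
```

Request:
move_arm --slide '[[0,0,-0.1],[0,0,-0.2],[0,0,-0.4],[0,0,-0.5],[0,0,-0.5]]' --rotation '[[0,0,0],[0,0,0],[0,0,0],[0,0,0],[0,0,0]]'

```text
clock: 16.48
position: [0.4593, -0.1797, 0.2716]
orientation: [0.0, -0.087, 0.996, -0.0]
contact_force: [-0.3, 0.6, -0.1]
opening: 0.399
grasp_force: 0.0
```

Request:
move_arm --slide '[[0,0,-0.5],[0,0,-0.4],[0,0,0]]' --rotation '[[0,0,0.047],[0,0,0.047],[0,0,0]]' --fingers -1

```text
clock: 16.85
position: [0.4599, -0.18, 0.3626]
orientation: [0.003, -0.013, 1.0, -0.002]
contact_force: [-0.3, -0.3, -0.5]
opening: 0.082
grasp_force: 0.0
```

```bash
python3 - <<'E'
from h import *
go((.61,-.155,.36),(.61,-.155,.295))
im,d=get_image("wrist"); cv2.imwrite("pics/w4.png",im)
E
```

```text
pos [ 0.4599 -0.18    0.3626] yaw 91.49 tilt 0.38 F [-0.3 -0.3 -0.5] clk 16.85 open 0.082
[ 0.61  -0.155  0.36 ] [-1.507  0.211  0.033] rows@.5: 3.0
[ 0.61  -0.155  0.295] [0.003 0.003 0.65 ] rows@.5: 1.3
```

View pics/w4.png

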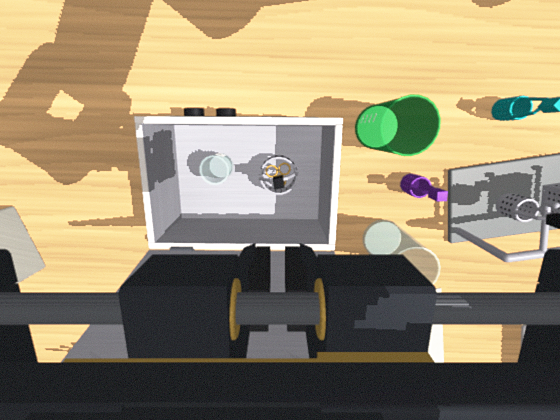

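The basket stands upright on the tank floor at (278,172) with its rings inside, and the beaker at (215,168) is undisturbed. Now I go behind the lid.

Request:
move_arm --slide '[[-0.3,0.04,0],[-0.4,0.06,0],[-0.4,0.06,0],[-0.3,0.04,0],[-0.1,0,0]]' --rotation '[[0,0,0],[0,0,0],[0,0,0],[0,0,0],[0,0,0]]'

```text
clock: 17.52
position: [0.6098, -0.1556, 0.3572]
orientation: [-0.002, -0.014, 1.0, 0.001]
contact_force: [-0.5, 0.4, -0.1]
opening: 0.008
grasp_force: 0.0
```

Request:
move_arm --slide '[[0,0,0.2],[0,0,0.25],[0,0,0.15],[0,0,0]]' --rotation '[[0,0,0],[0,0,0],[0,0,0],[0,0,0]]'

```text
clock: 18.02
position: [0.608, -0.1561, 0.2981]
orientation: [-0.001, -0.013, 1.0, 0.001]
contact_force: [-0.1, 0.4, -0.1]
opening: 0.004
grasp_force: 0.0
```

```bash
python3 - <<'E'
from h import *
P=[]
for t in (1.5,1.25,1,.75,.5,.3,.15,.05,0):
    x=.5515-.155*np.cos(t)+.008*np.sin(t)+.0095; z=.125+.155*np.sin(t)+.008*np.cos(t)+.008
    P.append((x,-.155+0.0*t,z))
go(*P)
E
```

```text
pos [ 0.608  -0.1561  0.2981] yaw 91.49 tilt 0.18 F [-0.1  0.4 -0.1] clk 18.02 open 0.004
[ 0.55801569 -0.155       0.28817762] [0.5   0.024 0.101] rows@.5: 1.0
[ 0.51971691 -0.155       0.28261519] [0.383 0.01  0.057] rows@.5: 0.8
[ 0.48398491 -0.155       0.26775042] [0.357 0.009 0.15 ] rows@.5: 0.8
[ 0.45304134 -0.155       0.24450752] [0.309 0.008 0.233] rows@.5: 0.8
[ 0.42881011 -0.155       0.21433162] [0.241 0.006 0.302] rows@.5: 0.8
[ 0.41528701 -0.155       0.18644832] [0.134 0.003 0.279] rows@.5: 0.6
[ 0.40893599 -0.155       0.16407308] [0.063 0.001 0.224] rows@.5: 0.5
[ 0.40659354 -0.155       0.14873677] [0.023 0.    0.153] rows@.5: 0.3
[ 0.406 -0.155  0.141] [0.006 0.    0.077] rows@.5: 0.2
```

Request:
move_arm --slide '[[0.1,0,0.02],[0.13,0,0.03],[0.14,0.01,0.03],[0.13,0.01,0.02],[0.13,0,0.02]]' --rotation '[[0,0,0],[0,0,0],[0,0,0],[0,0,0],[0,0,0]]'

```text
clock: 18.65
position: [0.5456, -0.1557, 0.2887]
orientation: [0.002, -0.013, 1.0, -0.001]
contact_force: [3.5, -0.0, 3.3]
opening: 0.007
grasp_force: 1.4
```

Request:
move_arm --slide '[[0.13,0,0.02],[0.13,0,0.02],[0.12,0,0.05],[0.12,0,0.05],[0.12,0,0.05]]' --rotation '[[0,0,0],[0,0,0],[0,0,0],[0,0,0],[0,0,0]]'

```text
clock: 19.27
position: [0.4835, -0.1573, 0.2692]
orientation: [0.001, -0.013, 1.0, -0.001]
contact_force: [2.2, 0.0, -0.9]
opening: 0.005
grasp_force: 0.9
```

```bash
python3 - <<'E'
from h import *
go((.453,-.155,.2445),(.4288,-.155,.2143),(.4153,-.155,.1864))
E
```

```text
pos [ 0.4835 -0.1573  0.2692] yaw 91.51 tilt 0.17 F [ 2.2  0.  -0.9] clk 19.27 open 0.005
[ 0.453  -0.155   0.2445] [0.305 0.031 0.246] rows@.5: 0.8
[ 0.4288 -0.155   0.2143] [0.243 0.007 0.301] rows@.5: 0.8
[ 0.4153 -0.155   0.1864] [0.136 0.004 0.279] rows@.5: 0.6
```

Request:
move_arm --slide '[[0.1,0.01,0.08],[0.1,0.01,0.08],[0.1,0.01,0.09],[0.08,0,0.1],[0.08,0,0.1]]' --rotation '[[0,0,0],[0,0,0],[0,0,0],[0,0,0],[0,0,0]]'

```text
clock: 19.9
position: [0.4374, -0.1555, 0.2232]
orientation: [0.0, -0.013, 1.0, -0.0]
contact_force: [-0.0, -0.0, 1.5]
opening: 0.006
grasp_force: 0.7
```

Request:
move_arm --slide '[[0.08,0,0.1],[0.05,0,0.1],[0.05,0,0.1],[0.03,0,0.1],[0.03,0,0.1]]' --rotation '[[0,0,0],[0,0,0],[0,0,0],[0,0,0],[0,0,0]]'

```text
clock: 20.52
position: [0.4138, -0.1561, 0.1725]
orientation: [-0.0, -0.013, 1.0, 0.0]
contact_force: [-0.2, -0.5, 0.3]
opening: 0.003
grasp_force: 0.6
```

```bash
python3 - <<'E'
from h import *
go((.409,-.155,.164),(.4066,-.155,.1487),(.406,-.155,.141))
E
```

```text
pos [ 0.4138 -0.1561  0.1725] yaw 91.51 tilt 0.01 F [-0.2 -0.5  0.3] clk 20.52 open 0.003
[ 0.409 -0.155  0.164] [0.048 0.012 0.085] rows@.5: 0.2
[ 0.4066 -0.155   0.1487] [0.024 0.001 0.153] rows@.5: 0.3
[ 0.406 -0.155  0.141] [0.006 0.    0.077] rows@.5: 0.2
```

Slow final approach.

Request:
move_arm --slide '[[0.02,0,0.06],[0.02,0,0.06],[0.01,0,0.05],[0.01,0,0.05],[0,0,0.03]]' --rotation '[[0,0,0],[0,0,0],[0,0,0],[0,0,0],[0,0,0]]'

```text
clock: 21.15
position: [0.4078, -0.1562, 0.148]
orientation: [-0.0, -0.013, 1.0, 0.0]
contact_force: [-1.3, -0.6, 1.3]
opening: 0.004
grasp_force: 0.5
```

Request:
move_arm --slide '[[0,0,0.02],[0,0,0.02],[0,0,0.01],[0,0,0]]' --rotation '[[0,0,0],[0,0,0],[0,0,0],[0,0,0]]'

```text
clock: 21.65
position: [0.408, -0.1562, 0.1432]
orientation: [0.0, -0.013, 1.0, 0.0]
contact_force: [0.1, 0.4, -0.3]
opening: 0.005
grasp_force: 0.0
```

Request:
move_arm --slide '[[0,0,0.01],[0,0,0.01],[0,0,0]]' --rotation '[[0,0,0],[0,0,0],[0,0,0]]'

```text
clock: 22.02
position: [0.408, -0.1562, 0.1418]
orientation: [0.0, -0.013, 1.0, -0.0]
contact_force: [-3.4, 0.9, 9.0]
opening: 0.003
grasp_force: 4.2
```

Request:
move_arm --slide '[[0,0,0.01],[0,0,0]]' --rotation '[[0,0,0],[0,0,0]]'

```text
clock: 22.28
position: [0.4081, -0.1563, 0.1417]
orientation: [0.001, -0.013, 1.0, -0.001]
contact_force: [-5.1, 4.4, 19.7]
opening: 0.005
grasp_force: 10.1
```

It is hard against the rim. I retreat and check.

Request:
move_arm --slide '[[0,0,-0.1],[0,0,-0.3],[0,0.3,-0.4],[0,0.45,-0.3],[0,0.45,0]]' --rotation '[[0,0,0],[0,0,0],[0,0,0],[0,0,0],[0,0,0]]'

```text
clock: 22.9
position: [0.4054, -0.0354, 0.2523]
orientation: [0.002, -0.013, 1.0, -0.001]
contact_force: [-0.2, -0.5, -0.8]
opening: 0.004
grasp_force: 0.0
```

Request:
move_arm --slide '[[0.2,0.45,0],[0.2,0.45,0],[0.2,0.45,0],[0,0.3,0],[0,0,0]]' --rotation '[[0,0,0],[0,0,0],[0,0,0],[0,0,0],[0,0,0]]'

```text
clock: 23.52
position: [0.3401, 0.1283, 0.2504]
orientation: [0.0, -0.015, 1.0, 0.0]
contact_force: [0.1, -0.8, 0.8]
opening: 0.007
grasp_force: 0.0
```

```bash
python3 - <<'E'
from h import *
go()
im,d=get_image("scene"); cv2.imwrite("pics/s5.png",im)
im,d=get_image("top"); w=cloud("top",d)
P=w.reshape(-1,3);P=P[(P[:,0]>.38)&(P[:,0]<.54)&(P[:,1]<-.12)&(P[:,1]>-.34)&(P[:,2]>.1)&(P[:,2]<.15)]
A=np.c_[P[:,0],P[:,1],np.ones(len(P))];print(len(P),np.linalg.lstsq(A,P[:,2],rcond=None)[0],P[:,2].mean())
E
```

```text
pos [0.3401 0.1283 0.2504] yaw 91.7 tilt 0.03 F [ 0.1 -0.8  0.8] clk 23.52 open 0.007
8547 [ 0.000268   -0.00018271  0.13253622] 0.13270144438260295
```

View pics/s5.png

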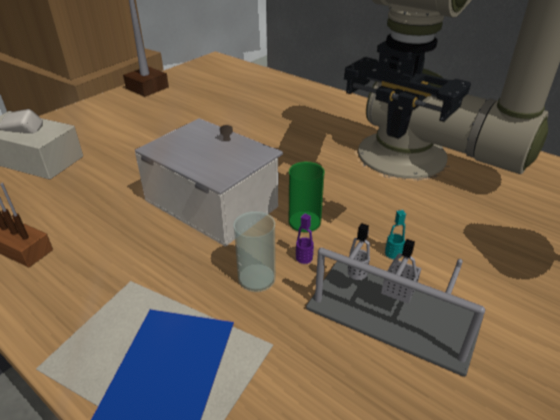

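The lid lies flat and shut: its plane has zero slope at z = 0.133. The tall beaker at (255,250) is where it was, and the other two baskets still hang.

```bash
python3 -c "
from cell import *
print(job_done())"
```

```text
the job is handed in; nothing more can be done
None
```

The large basket stands upright with its rings on the tank floor beside the small beaker, the lid is fully shut, both beakers and the other two baskets are where they were, and the job was handed in at 23.5 s.

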